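Clear the test box and hold its cover open at the index arm

ROBOT

A 6-joint arm with a two-finger parallel gripper is mounted at the origin on the work surface. World frame = base frame: x ahead of the robot, y to its left, z up, the work surface at z = 0. Lengths are in m, angles in rad, forces in N, time in s.
With the tool pointing down it reaches from about 0.25 to 0.8 m from the base axis. Payload 3.9 kg.
Tool frame: the origin (TCP) lies on the mounting face of the last link; the fingertips stand 173 mm ahead of it and the grasp point (between the pads) lies ctrl.grip_depth ahead of it (ctrl.grip_depth is the distance from the TCP to the grasp point, in m); z points along the fingers, y is the direction in which the jaws open and shut (so a half turn about z gives the same grasp; the last joint's range is limited). The gripper opens to 85 mm and grips with 20 to 120 N. Pads are 22 mm wide; open, the fingers measure 114 mm over their backs; the gripper's body (76 mm by 85 mm) begins 54 mm behind the grasp point. The pads swing forward as they close: fully open they stand 13 mm farther back than shut.
Start: joints at [-1.11, 0.26, -0.138, 1.173, 0, 1.571], TCP at [0.233, -0.47, 0.405] pointing down, gripper open.
Joint ranges: [-2.78, 2.78], [-0.83, 1.72], [-1.28, 1.37], [-1.9, 2.12], [-1.57, 1.48], [-3.14, 3.14]. Speed limits (rad/s): [2.57, 2.57, 3.14, 3.14, 3.14, 3.14].

INTERFACE

Orientations are given as a unit quaternion [w, x, y, z].
In Python, from cell import ctrl, get_image, camera_params, workorder, spotter gives the robot as it stands.
- The arm moves only by the tool jog_arm, never from a script. Its argument "targets" is a list of rows, each a list of 6 numbers: the shift along the tool's x, y, z in mm, then the turn, a rotation vector about the tool's x, y, z in degrees. A call has 1 to 5 rows; each row is the pose to reach, as a shift and turn from the pose commanded when the call began, along the tool's axes at that moment; what a row does not reach only later rows make up. A row lasts 1/12 s, in which the tool goes at most 41.7 mm and 7.16 degrees, less where a joint would pass 70% of its speed; a pose out of reach is approached as far as the arm can. A call with a gripper value outside its range is refused whole. "gripper" is the opening, from 0 (shut) to 1 (fully open), set as the call begins (left out, the last holds). The fingers move at their own pace and stop on an object; "newtons" is the grip in N (left out, the last holds). Time passes only in rows, so rows that repeat a pose let the fingers close. It gives the time, the measured TCP pose, the force and the opening at its end, in the units of the state.
- ctrl.observe(): the state, without advancing time (a new reading comes with each control period).
- get_image(name): name is "scene" or "top" or "wrist"; returns the picture (384x512x3 uint8, blue, green, red); there is no depth.
- camera_params(name): a dict with "mtx" (3x3 intrinsics, pixels), "distortion" ([k1, k2, p1, p2, k3] as OpenCV has them; the pictures are not rectified), "position" and "orientation" of the camera in the world; the wrist camera has in their place "T_tool_cam" (4x4, takes a point from camera to tool coordinates, whose origin is the TCP and whose axes are the flange's). Camera axes: x right, y up, looking along -z (the intrinsics and any distortion apply to the point x, -y, -z); pixel columns grow to the right and rows downward; lengths in m; the calibration is good to about 2 mm. A picture is of the moment at which its call begins: read the wrist's pose just before it. camera_params takes no time and is no camera call.
- workorder.close_job(): hands the job in, once; it reports no verdict.
Trained networks look in the newest picture that a camera, given by its name, has taken for a name from the list of things; names that differ only in an ending like _2 or _b are one class to them, and where a whole thing is asked for, a point or a joint stands for the part that bears it (a point fixed in the world has none). Each returns a list of dicts, best first, with "conf" (0 to 1); they miss things now and then, are a little off and sometimes report something else, mostly with a low value. They report only what shows in the picture. A call takes as long as a camera call. They do not tell look-alikes from the thing itself.
- spotter.find_in(camera, label): "xy" ([column, row] in pixels, amid what is visible of it).
- spotter.trace(camera, label): "pixels" (384x512 bool, what is visible of it) and "xy" ([column, row] in pixels, amid what is visible of it).
- spotter.mark_of(camera, label): "xy" ([column, row] in pixels: a listed point, or the origin of a listed thing).
The state is a dict: "time": time; "joints": joint angles; "dq": joint speeds; "effort": joint torques, N m; "tcp_pos": TCP position; "tcp_rot": TCP orientation; "ft_force": force on the tool from outside, world axes, zero at the start; "torque": the same for the moment, N m; "opening": finger opening in m.
Only numpy, scipy, OpenCV 4.12 (cv2) and the standard library are available. Lean on these libraries where they do the work, as an engineer would, in place of code of your own. Each camera call takes 0.05 s, during which the arm holds its last target.

TASK

Somebody left a two-cell battery pack lying on the cover of the test box: take it off and lay it flat in the shallow grey tray without dropping it, leaving the cover shut meanwhile. Then raise the hinged cover by its front tab until it is at the same angle as the thin index arm at the side of the box, and hold it still there so the cells inside can be looked over; the cover falls shut by itself, so finish while still holding it. Do not shift the index arm, or disturb the round end cap, the hollow shell and the screwdriver.

Things in the scene. Friction and masses are not known exactly. Their poses are not given: they have to be found in the camera images.
- box: Grey open-topped test box fixed to the bench, 164 (x) x 180 (y) x 50 mm, front facing its own -x (to the robot). Origin: centre of its underside, z up. The cover's hinge axis runs along the box's y at x = +82, z = 52 mm (far upper edge). At its +y side, y = 99 mm, stands a scale: a rod arc of radius 135 mm about the hinge, reaching 190 mm above the bench.
- cover: Flat aluminium cover, 166 x 180 x 6 mm, about 0.35 kg. Origin: on the hinge axis, mid-width. Shut: axes parallel to the box's, plate from x = 0 to -166 mm, z = 0 to 6 mm (top 58 mm above the bench). It opens by turning about its +y axis (front edge rises and goes back), 0 to 1.5 rad; the hinge is free and the cover falls shut when let go.
- tab (a point): Grip point on the cover's tab, a bar 12 mm wide (y), 14 mm high (z), sticking out 50 mm forward from the middle of the cover's front edge. Point at x = -198, y = 0, z = 7 mm in the cover frame: 32 mm in front of the plate, 18 mm from the tab's end, mid-height. Fingers closed on it along y can stay vertical while the cover turns between them.
- index: Thin dark index arm (135 x 4 x 12 mm, pointed end) outside the scale, on the box's +y side, turning about the same axis as the cover. Origin: same point as the cover's; the arm lies along its -x axis at y = +108 mm. Its angle above level, 0.5 to 1.1 rad, differs each time: the cover's axes must end parallel to these. Stiff friction keeps it in place.
- index_tip (a point): The pointed end of the index arm, 142 mm from the hinge axis.
- pack: Battery pack of two green cells side by side, 72 (x, long) x 37 (y) x 19 mm (z), about 100 g, lying flat on the shut cover. Origin: centre of its underside.
- pack_center (a point): Middle of the pack, 9.5 mm above its underside.
- tray: Shallow grey open tray fixed to the bench to the left or the right of the box, 160 (x) x 130 (y) x 26 mm, walls 5 mm thick. Origin: centre of its underside.
- tray_in (a point): Centre of the tray's inner floor, 5 mm above the bench; the floor measures 150 x 120 mm.
- endcap: Bystander: round black open cup (battery end cap), 80 mm across, 60 mm high, on the other side of the box from the tray. Origin: centre of its underside.
- shell: Bystander: hollow black rectangular battery shell, about 100 x 66 x 54 mm. Origin: centre of its underside.
- screwdriver: Bystander: screwdriver lying on the bench. Origin: near its middle, on the underside.
Things that resemble listed ones, but are neither listed nor needed, are in the scene too. Leave any brown, pink or red look-alike of the pack alone.

How it is judged:
By the outcome, as a careful person would: the job done as asked, in the order asked, and still so for the second after the job is handed in, while the arm keeps its last pose, push and grip.
It also fails if it takes over 59 s, if anything falls off the work surface, if the arm or the gripper's body presses on something with over 40 N, if the wrist force passes 120 N, or if a joint passes its speed limit or range.

## Working session

There is one attempt and no reset: what is moved stays moved. The work goes in short steps, Python scripts to look and compute and a tool call to move; the robot and the scene stay as the last step left them, time stands still between calls to the robot, and variables do not carry over. Pictures are saved under pics/ and viewed, and the job is handed in when it is done.

Besides the shell and the picture viewer there is one more tool, called after "Emit:" as name([rows], argument=value, ...), one row to a line, values as JSON. jog_arm: Moves the arm, as the interface text tells. Its arguments: {"type":"object","properties":{"targets":{"type":"array","items":{"type":"array","items":{"type":"number"}}},"gripper":{"type":"number"},"newtons":{"type":"number"}},"required":["targets"]}

```bash
ls; mkdir -p pics; python3 - <<'E'
from cell import ctrl, get_image, camera_params, workorder, spotter
import cv2
print(ctrl.grip_depth); print(ctrl.observe())
for n in ("scene","top"):
    im=get_image(n); cv2.imwrite(f"pics/{n}0.png",im)
    print(n,camera_params(n))
print(camera_params("wrist"))
E
```

```text
pics
0.1547
{'time': 0.0, 'joints': array([-1.10999097e+00,  2.60685477e-01, -1.39374478e-01,  1.17266957e+00,
       -2.89553289e-05,  1.57081915e+00]), 'dq': array([ 0.00112322, -0.00043099,  0.000455  , -0.00014303,  0.00069072,
       -0.00012996]), 'effort': array([ 1.04201834e-03, -4.05681825e+01,  2.53920329e+01,  1.87236123e-02,
        6.00473800e-05, -6.02442043e-06]), 'tcp_pos': array([ 0.23329897, -0.46994195,  0.40386174]), 'tcp_rot': array([-9.37746749e-04,  9.73576662e-01,  2.28358379e-01, -2.34847476e-04]), 'ft_force': array([ 0.07240709,  0.36013898, -0.15500089]), 'torque': array([ 0.00476744, -0.01424706, -0.07686258]), 'opening': 0.0854672781920519}
scene {'mtx': array([[399.90064566,   0.        , 258.53815325],
       [  0.        , 399.90064566, 192.21054369],
       [  0.        ,   0.        ,   1.        ]]), 'distortion': array([0.03235208, 0.        , 0.        , 0.        , 0.        ]), 'position': array([ 1.18627433, -0.44885634,  0.68723117]), 'orientation': array([0.79968408, 0.3861204 , 0.20853896, 0.40979007])}
top {'mtx': array([[454.68503943,   0.
[... 254 characters left out ...]
958257,  1.28306151]), 'orientation': array([ 0.74460864,  0.07973212, -0.07440394, -0.65853232])}
{'mtx': array([[305.94156863,   0.        , 250.85414751],
       [  0.        , 305.94156863, 191.45735545],
       [  0.        ,   0.        ,   1.        ]]), 'distortion': array([0.02321925, 0.        , 0.        , 0.        , 0.        ]), 'T_tool_cam': array([[-3.61774832e-04,  9.63376518e-01,  2.68152110e-01,
         6.89066523e-02],
       [ 9.99999154e-01,  1.35657348e-05,  1.30040228e-03,
        -9.53584460e-04],
       [ 1.24913934e-03,  2.68152354e-01, -9.63375708e-01,
         2.97959420e-02],
       [ 0.00000000e+00,  0.00000000e+00,  0.00000000e+00,
         1.00000000e+00]])}
```

View pics/scene0.png

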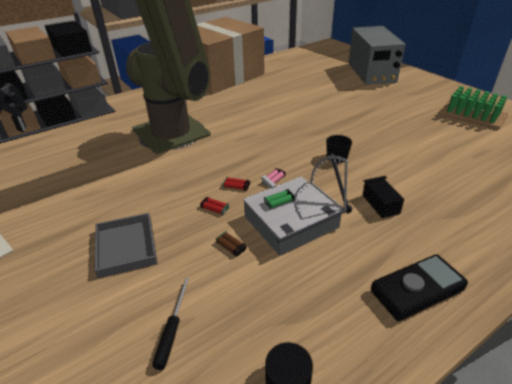

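View pics/top0.png

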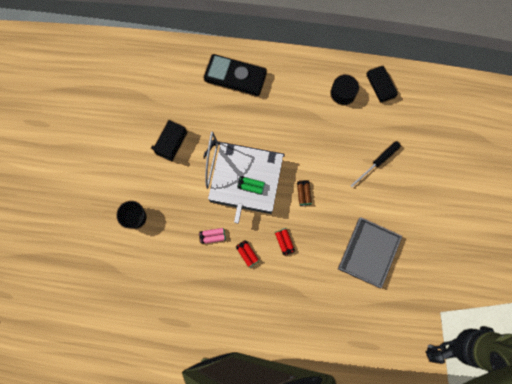

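The top view shows the box at about (245,178), with the green pack on it at (252,185) and the tab at (239,212). The tray is at (371,252), to the right of the box. The index and scale are on the box's left at (210,160), and red, pink and brown look-alikes lie around it.

```bash
cat > h.py <<'E'
from cell import ctrl, get_image, camera_params, workorder, spotter
import cv2, numpy as np
from scipy.spatial.transform import Rotation as R
from scipy.optimize import least_squares
def q2R(q): return R.from_quat([q[1],q[2],q[3],q[0]]).as_matrix()
def cam(n,st=None):
    p=camera_params(n)
    if n=="wrist":
        st=st or ctrl.observe(); T=p["T_tool_cam"]; Rt=q2R(st["tcp_rot"])
        return p["mtx"],p["distortion"],Rt@T[:3,:3],Rt@T[:3,3]+st["tcp_pos"]
    return p["mtx"],p["distortion"],q2R(p["orientation"]),np.array(p["position"])
F=np.diag([1.,-1,-1])
def proj(c,P):
    K,d,Rc,t=c; Q=(np.atleast_2d(P)-t)@Rc@F
    return cv2.projectPoints(Q.reshape(-1,1,3),np.zeros(3),np.zeros(3),K,d)[0].reshape(-1,2)
def unp(c,uv,z):
    K,d,Rc,t=c; n=cv2.undistortPoints(np.array(uv,float).reshape(-1,1,2),K,d).reshape(-1,2)
    D=np.c_[n,np.ones(len(n))]@F@Rc.T
    return t+D*((z-t[2])/D[:,2])[:,None]
E
python3 - <<'E'
from h import *
Z={"box":0,"tab":.059,"pack":.058,"pack_center":.0675,"tray":0,"tray_in":.005,"cover":.052,"index":.052,"endcap":0,"shell":0,"screwdriver":0}
for n in ("top","scene"):
    get_image(n); c=cam(n)
    for l in list(Z)+["index_tip"]:
        for r in spotter.mark_of(n,l)[:3]:
            print(n,l,round(r["conf"],2),np.round(r["xy"],1), np.round(unp(c,r["xy"],Z.get(l,.12))[0],4))
for l in ("cover","tray","pack"):
  for r in spotter.trace("top",l)[:2] if False else []: pass
print(ctrl.observe()["time"])
E
```

```text
top box 0.94 [245.2 183. ] [0.6016 0.0456 0.    ]
top tab 0.92 [236.3 212.9] [0.5015 0.056  0.059 ]
top tab 0.58 [252.8 184.3] [0.5866 0.0213 0.059 ]
top pack 0.89 [286.6 241.6] [ 0.4404 -0.0889  0.058 ]
top pack 0.71 [250.8 187.5] [0.5772 0.0257 0.058 ]
top pack 0.69 [209.4 237.1] [0.4269 0.1197 0.058 ]
top pack_center 0.9 [246.6 253. ] [0.396  0.0141 0.0675]
top pack_center 0.81 [283.1 243.8] [ 0.4323 -0.0797  0.0675]
top pack_center 0.77 [303.8 192. ] [ 0.5803 -0.1205  0.0675]
top tray 0.62 [373.1 250.5] [ 0.4507 -0.3401  0.    ]
top tray 0.38 [250.2 183.3] [0.6025 0.0311 0.    ]
top tray_in 0.85 [370.1 253.6] [ 0.4404 -0.331   0.005 ]
top cover 0.83 [249.4 150.6] [0.6844 0.0432 0.052 ]
top endcap 0.77 [136.5 216.8] [0.464  0.3438 0.    ]
top shell 0.64 [368.8 254.9] [ 0.4368 -0.3287  0.    ]
top screwdriver 0.63 [373.3 163.8] [ 0.7064 -0.3231  0.    ]
top index_tip 0.42 [202.9 155.2] [0.6353 0.1615 0.12  ]
top index_tip 0.35 [251.3 187.8] [0.5625 0.022  0.12  ]
scene box 0.63 [290.  223.4] [0.6122 0.0403 0.    ]
scene tab 0.77 [266.9 176.7] [0.4802 0.0647 0.059 ]
scene pack 0.8 [216.3 209.5] [ 0.5158 -0.1138  0.058 ]
scene pack 0.75 [235.2 183.9] [ 0.4554 -0.0206  0.058 ]
scene pack 0.72 [235.2 243. ] [ 0.639  -0.1381  0.058 ]
scene pack_center 0.74 [236.5 181.9] [ 0.4611 -0.0197  0.0675]
scene pack_center 0.67 [229.1 243.5] [ 0.6407 -0.1543  0.0675]
scene pack_center 0.64 [213.2 202.5] [ 0.4985 -0.1115  0.0675]
scene tray 0.56 [127.1 245.5] [ 0.4419 -0.3229  0.    ]
scene tray_in 0.88 [125.6 242. ] [ 0.4338 -0.3225  0.005 ]
scene cover 0.72 [313.8 226. ] [0.6952 0.0421 0.052 ]
scene endcap 0.93 [338.6 155.4] [0.4559 0.3614 0.    ]
scene shell 0.75 [380.2 205.2] [0.6977 0.2776 0.    ]
scene shell 0.67 [311.3 225.7] [0.6505 0.078  0.    ]
scene screwdriver 0.67 [175.8 321. ] [ 0.7008 -0.3207  0.    ]
scene index_tip 0.51 [330.6 154.5] [0.5679 0.2064 0.12  ]
1.4
```

```bash
python3 - <<'E'
from h import *
im=cv2.imread("pics/top0.png")
a=cv2.resize(im[120:240,170:330],None,fx=5,fy=5,interpolation=cv2.INTER_CUBIC)
cv2.imwrite("pics/topz.png",a)
im=cv2.imread("pics/scene0.png")
a=cv2.resize(im[130:260,220:380],None,fx=4.6,fy=4.6,interpolation=cv2.INTER_CUBIC)
cv2.imwrite("pics/scenez.png",a)
E
```

```text
(no output)
```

View pics/topz.png

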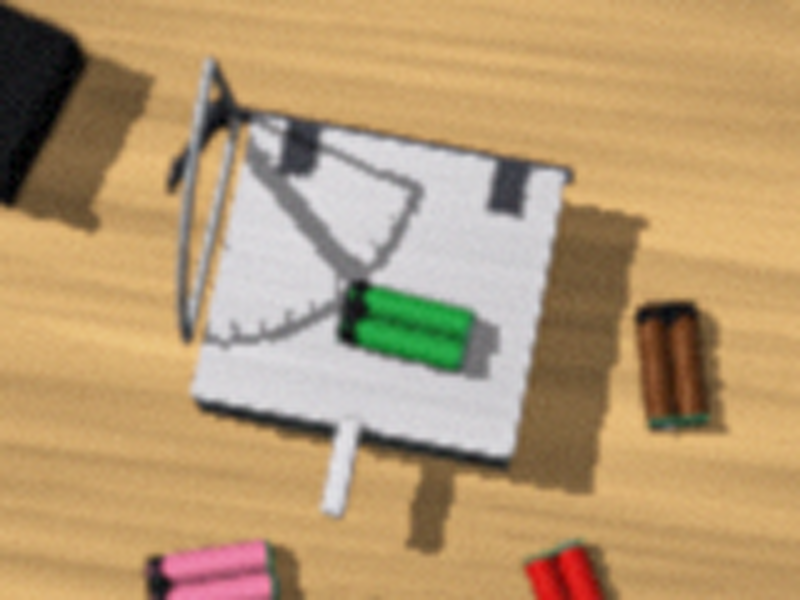

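View pics/scenez.png

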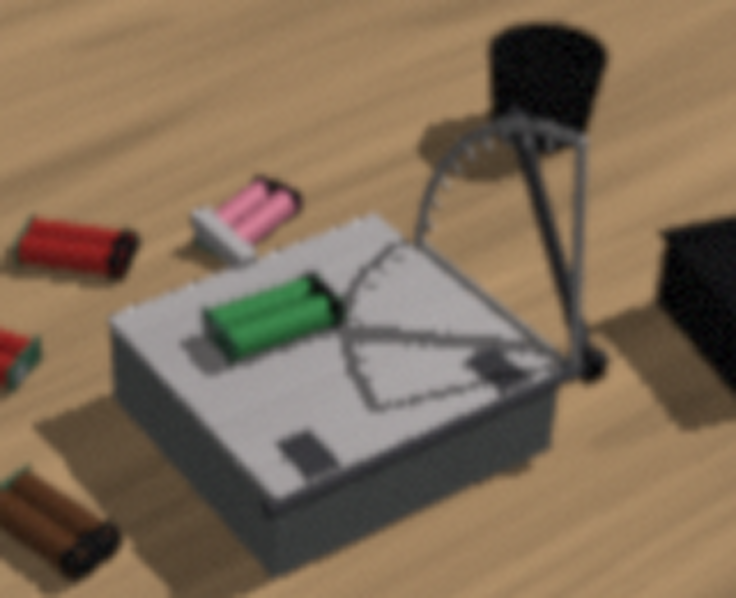

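```bash
cat > fit.py <<'E'
from h import *
ct,cs=cam("top"),cam("scene")
def tz(p): return (np.array(p,float)+.5)/5-.5+[170,120]
def sz(p): return (np.array(p,float)+.5)/4.6-.5+[220,130]
top={(-166,90,6):(195,402),(-166,-90,6):(505,458),(-216,0,14):(335,514),(0,-90,6):(565,175),(0,90,6):(248,122)}
sc={(-166,90,6):(375,215),(-166,-90,6):(112,318),(0,-90,6):(272,500),(0,90,6):(572,372)}
def Tc(b,P,a=0):
    P=np.array(P,float)/1000; c,s=np.cos(a),np.sin(a)
    P=P@np.array([[c,0,s],[0,1,0],[-s,0,c]]).T   # rotation about +y by a
    P=P+[.082,0,.052]; c,s=np.cos(b[2]),np.sin(b[2])
    return P@np.array([[c,-s,0],[s,c,0],[0,0,1]]).T+[b[0],b[1],0]
if __name__=="__main__":
    def f(b,w=0): 
        r=(proj(ct,Tc(b,list(top)))-tz(list(top.values()))),(proj(cs,Tc(b,list(sc)))-sz(list(sc.values())))
        return np.r_[r[0].ravel(),r[1].ravel()]
    s=least_squares(f,[.6,.045,-.1],loss="soft_l1"); b=s.x; print(b); print(np.round(f(b).reshape(-1,2),1))
    print("tab",Tc(b,[(-198,0,7)]))
    tipt,tips=tz((173,187)),sz((517,112))
    for a in np.arange(.5,1.11,.05):
        P=Tc(b,[(-142,108,0)],a); print(round(a,2),np.round(proj(ct,P)[0]-tipt,1),np.round(proj(cs,P)[0]-tips,1))
    c=unp(ct,tz([(352,282),(472,310),(345,342),(463,372)]),.070); print("pack",c,c.mean(0),[np.linalg.norm(c[1]-c[0]),np.linalg.norm(c[2]-c[0])],np.arctan2(*(c[0]-c[1]+c[2]-c[3])[[1,0]]))
E
python3 fit.py
```

```text
[ 0.60823318  0.04496908 -0.06732076]
[[-1.3 -1.1]
 [ 1.1 -0.1]
 [-1.  -0.1]
 [-0.3 -0.6]
 [ 0.6 -1.5]
 [-0.5 -0.4]
 [-1.5 -0.2]
 [ 0.5 -0.3]
 [-2.4 -0.7]]
tab [[0.49249594 0.05277239 0.059     ]]
0.5 [-2.6 20.9] [-14.8   7.9]
0.55 [-2.6 19. ] [-13.7   6.5]
0.6 [-2.5 17.1] [-12.6   5.2]
0.65 [-2.4 15. ] [-11.3   4.1]
0.7 [-2.3 12.8] [-10.   3.]
0.75 [-2.2 10.6] [-8.7  2. ]
0.8 [-2.   8.2] [-7.2  1.2]
0.85 [-1.7  5.8] [-5.7  0.5]
0.9 [-1.5  3.3] [-4.1 -0.1]
0.95 [-1.2  0.7] [-2.4 -0.5]
1.0 [-0.9 -1.9] [-0.7 -0.8]
1.05 [-0.5 -4.5] [ 1.1 -1. ]
1.1 [-0.1 -7.2] [ 3. -1.]
pack [[ 0.60301001  0.05878414  0.07      ]
 [ 0.59538187 -0.00866077  0.07      ]
 [ 0.56894791  0.0581811   0.07      ]
 [ 0.56021391 -0.00790995  0.07      ]] [0.58188842 0.02509863 0.07      ] [np.float64(0.0678749164157299), np.float64(0.034067445222675206)] 1.448874204606623
```

```bash
python3 - <<'E'
from h import *
im=cv2.imread("pics/top0.png")
cv2.imwrite("pics/trayz.png",cv2.resize(im[205:305,325:425],None,fx=5,fy=5,interpolation=cv2.INTER_CUBIC))
E
```

```text
(no output)
```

View pics/trayz.png

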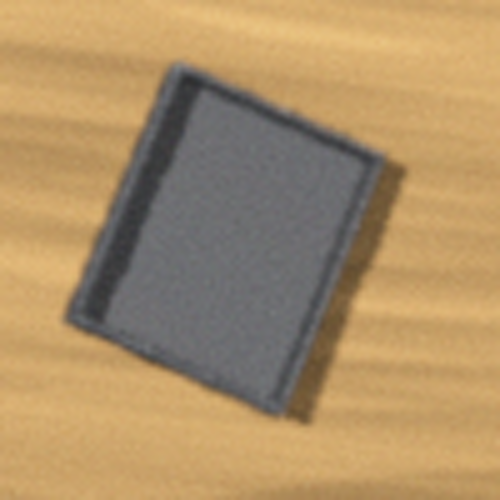

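```bash
cat >> h.py <<'E'
def Rdown(yang):  # tool y at world angle yang, z down
    y=np.array([np.cos(yang),np.sin(yang),0]); z=np.array([0,0,-1.]); return np.c_[np.cross(y,z),y,z]
def move(p,Rg,st=None):
    st=st or ctrl.observe(); R0=q2R(st["tcp_rot"])
    d=R0.T@(np.array(p)-st["tcp_pos"])*1000; rv=R.from_matrix(R0.T@Rg).as_rotvec(degrees=True)
    print("MOVE",np.round(d,1),np.round(rv,2)); return d,rv
E
python3 - <<'E'
from h import *
ct=cam("top")
z=lambda p:(np.array(p,float)+.5)/5-.5+[325,205]
c=unp(ct,z([(175,65),(380,157),(283,412),(70,320)]),.026); m=c.mean(0)
print(c,m,[np.linalg.norm(c[i]-c[(i+1)%4]) for i in range(4)],np.degrees(np.arctan2(*(c[0]-c[3])[[1,0]])))
st=ctrl.observe()
move([.582,.025,.33],Rdown(-.12))
E
```

```text
[[ 0.53575168 -0.28831759  0.026     ]
 [ 0.49723928 -0.40933759  0.026     ]
 [ 0.34974383 -0.36422519  0.026     ]
 [ 0.38684765 -0.24148936  0.026     ]] [ 0.44239561 -0.32584243  0.026     ] [np.float64(0.12700017886481135), np.float64(0.1542401868111033), np.float64(0.12822159919796486), np.float64(0.15609385897827235)] -17.457631424609424
MOVE [ 532.4 -288.6   74.7] [  0.    -0.   -56.72]
```

Emit:
jog_arm([
  [532,-289,75,0,0,-56.7],
  [532,-289,75,0,0,-56.7],
  [532,-289,75,0,0,-56.7],
  [532,-289,75,0,0,-56.7],
  [532,-289,75,0,0,-56.7],
], gripper=1)

```text
time: 1.82
tcp_pos: [0.3529, -0.2995, 0.379]
tcp_rot: [0.0, 0.855, 0.519, 0.0]
ft_force: [1.5, 0.1, -0.0]
opening: 0.0852
```

```bash
python3 -c "
from h import *
move([.582,.025,.33],Rdown(-.12))"
```

```text
MOVE [393.6  53.5  49. ] [ 3.000e-02  1.000e-02 -2.061e+01]
```

Emit:
jog_arm([
  [394,53,49,0,0,-20.6],
  [394,53,49,0,0,-20.6],
  [394,53,49,0,0,-20.6],
  [394,53,49,0,0,-20.6],
  [394,53,49,0,0,-20.6],
])

```text
time: 2.23
tcp_pos: [0.473, -0.1307, 0.3536]
tcp_rot: [0.0, 0.75, 0.661, 0.0]
ft_force: [-0.2, -0.5, -0.2]
opening: 0.0853
```

```bash
python3 -c "
from h import *
move([.582,.025,.33],Rdown(-.12))"
```

```text
MOVE [168.1  88.7  23.6] [ 0.04  0.01 -0.3 ]
```

Emit:
jog_arm([
  [168,89,24,0,0,-0.3],
  [168,89,24,0,0,-0.3],
  [168,89,24,0,0,-0.3],
  [168,89,24,0,0,-0.3],
  [168,89,24,0,0,-0.3],
])

```text
time: 2.65
tcp_pos: [0.5835, 0.0264, 0.329]
tcp_rot: [-0.0, 0.747, 0.664, 0.001]
ft_force: [-0.4, -0.5, 0.1]
opening: 0.0854
```

```bash
python3 -c "
from h import *
st=ctrl.observe();im=get_image('wrist')
cv2.imwrite('pics/w1.png',im);print(st['tcp_pos'],st['time'],st['joints'])
c=cam('wrist',st)
for r in spotter.mark_of('wrist','pack')[:3]: print(r,unp(c,r['xy'],.058))
for r in spotter.mark_of('wrist','tab')[:3]: print(r,unp(c,r['xy'],.059))
for r in spotter.mark_of('wrist','index_tip')[:3]: print(r)
move([.582,.025,.33],Rdown(-.12))"
```

```text
[0.58349487 0.02638838 0.32900639] 2.65 [ 4.48930511e-02  3.99453833e-01 -1.33449402e-01  1.03650127e+00
  1.19538753e-03  1.73311093e+00]
{'xy': [72.5, 208.4], 'conf': 0.8} [[0.43667709 0.03201989 0.058     ]]
{'xy': [245.7, 195.3], 'conf': 0.77} [[0.57967764 0.02632406 0.058     ]]
{'xy': [270.3, 307.4], 'conf': 0.74} [[ 0.58897672 -0.08178334  0.058     ]]
{'xy': [134.9, 176.6], 'conf': 0.85} [[0.49351679 0.0525622  0.059     ]]
MOVE [ 1.5  0.3 -0.9] [-0.06  0.04  0.07]
```

View pics/w1.png

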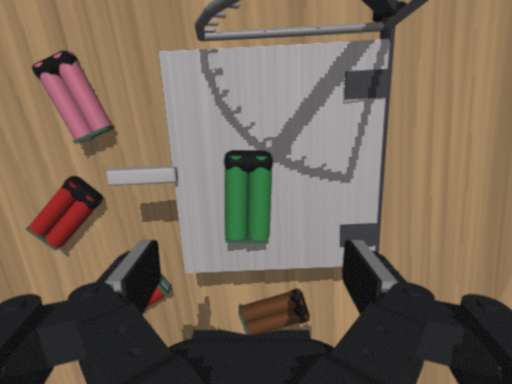

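The wrist view shows the green pack at columns 225–271, rows 150–242, aligned with the jaws. The tab is at (142,176), which agrees with the fit to about 1 mm.

```bash
python3 -c "
from h import *
st=ctrl.observe();c=cam('wrist',st)
P=unp(c,[(225,156),(271,156),(228,241),(268,241)],.068)
print(P,P.mean(0),np.linalg.norm(P[0]-P[2]),np.linalg.norm(P[0]-P[1]))
p=P.mean(0); move([p[0],p[1],.25],Rdown(-.12)); move([p[0],p[1],.229],Rdown(-.12))"
```

```text
[[ 0.56579681  0.05856867  0.068     ]
 [ 0.60050444  0.05442253  0.068     ]
 [ 0.55832884 -0.01124072  0.068     ]
 [ 0.59094509 -0.01513238  0.068     ]] [0.57889379 0.02165453 0.068     ] 0.07020769643539276 0.03495439992735257
MOVE [-2.1 -2.3 79.1] [-0.06  0.04  0.07]
MOVE [ -2.1  -2.3 100.1] [-0.06  0.04  0.07]
```

Emit:
jog_arm([
  [-1,-3,30,0,0,0],
  [-1,-3,60,0,0,0],
  [-1,-3,80,0,0,0],
  [-1,-3,92,0,0,0],
  [-1,-3,92,0,0,0],
])

```text
time: 3.27
tcp_pos: [0.576, 0.0208, 0.235]
tcp_rot: [-0.002, 0.749, 0.663, -0.003]
ft_force: [-0.6, -0.8, -0.8]
opening: 0.0853
```

```bash
python3 -c "
from h import *
st=ctrl.observe();im=get_image('wrist')
cv2.imwrite('pics/w2.png',im);print(st['tcp_pos'],st['ft_force'])"
```

```text
[0.5759958  0.02078181 0.23497618] [-0.57021864 -0.78941147 -0.75290427]
```

View pics/w2.png

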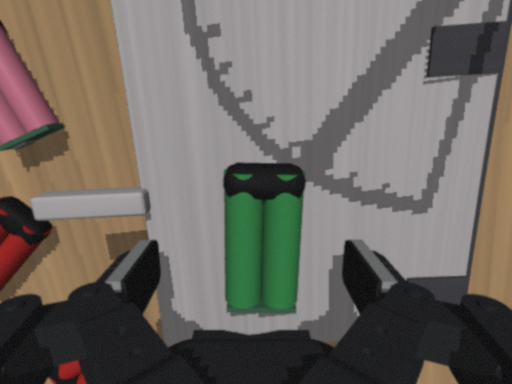

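```bash
python3 -c "
from h import *
st=ctrl.observe();c=cam('wrist',st)
P=unp(c,[(224,168),(304,168),(228,308),(298,308)],.070)
print(P,P.mean(0),np.linalg.norm(P[0]-P[2]),np.linalg.norm(P[0]-P[1]))
p=P.mean(0); move([p[0],p[1],.229],Rdown(-.12))
S=proj(c,[st['tcp_pos']+[0,0,-d] for d in (.14,.155,.173)]);print(S)"
```

```text
[[ 0.56945654  0.06447141  0.07      ]
 [ 0.60550495  0.06005189  0.07      ]
 [ 0.56083135 -0.00868039  0.07      ]
 [ 0.59675765 -0.01298366  0.07      ]] [0.58313762 0.02571481 0.07      ] 0.07365853138104109 0.036318307933010205
MOVE [5.5 5.6 7.6] [-0.21  0.05 -0.12]
[[251.90334491 282.98779117]
 [251.90550789 264.56034969]
 [251.90773641 246.9730657 ]]
```

Emit:
jog_arm([
  [5,5,6,-0.2,0,0],
  [5,5,6,-0.2,0,0],
  [5,5,6,-0.2,0,0],
])

```text
time: 3.57
tcp_pos: [0.5848, 0.0266, 0.2326]
tcp_rot: [0.002, 0.748, 0.663, 0.002]
ft_force: [-0.4, -0.4, -0.3]
opening: 0.0854
```

Emit:
jog_arm([
  [0,0,0,0,0,0],
  [0,0,0,0,0,0],
  [0,0,0,0,0,0],
  [0,0,0,0,0,0],
  [0,0,0,0,0,0],
], gripper=0.2, newtons=40)

```text
time: 3.98
tcp_pos: [0.584, 0.0267, 0.232]
tcp_rot: [0.001, 0.748, 0.663, 0.001]
ft_force: [-1.8, -0.1, 4.7]
opening: 0.0356
```

Emit:
jog_arm([
  [0,0,0,0,0,0],
  [0,0,-5,0,0,0],
  [0,0,-15,0,0,0],
  [0,0,-40,0,0,0],
  [0,0,-70,0,0,0],
], gripper=0)

```text
time: 4.4
tcp_pos: [0.5826, 0.0266, 0.3008]
tcp_rot: [-0.0, 0.748, 0.663, -0.001]
ft_force: [0.7, 0.1, -1.4]
opening: 0.0355
```

```bash
python3 -c "
from h import *
st=ctrl.observe();im=get_image('wrist')
cv2.imwrite('pics/w3.png',im);cv2.imwrite('pics/s3.png',get_image('scene'));print(st['tcp_pos'],st['ft_force'],st['opening'])"
```

```text
[0.58263722 0.0266378  0.30081788] [ 0.69172185  0.05769646 -1.43907583] 0.035458650529887954
```

View pics/w3.png

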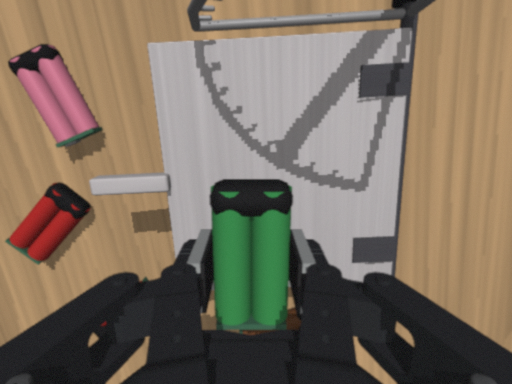

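View pics/s3.png

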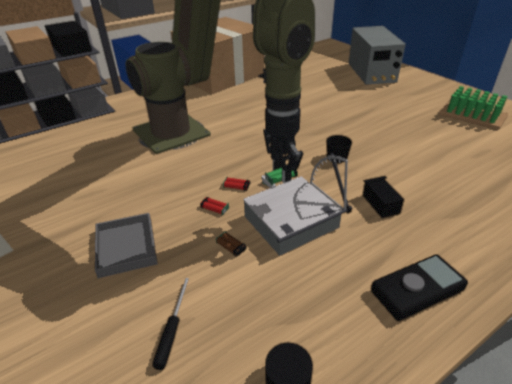

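```bash
python3 -c "
from h import *
move([.442,-.326,.28],Rdown(np.radians(-17.4)))"
```

```text
MOVE [-367.5 -100.9   25.2] [ 0.73 -0.16 10.51]
```

Emit:
jog_arm([
  [-15,-4,0,0,0,1],
  [-45,-12,0,0,0,2],
  [-80,-22,0,0,0,4],
  [-116,-32,0,0,0,6],
  [-152,-42,0,0,0,8],
])

```text
time: 4.92
tcp_pos: [0.5221, -0.1206, 0.3005]
tcp_rot: [0.001, 0.793, 0.609, 0.0]
ft_force: [0.4, -0.5, -1.8]
opening: 0.0359
```

```bash
python3 -c "
from h import *
print(ctrl.observe()['joints']);move([.442,-.326,.28],Rdown(np.radians(-17.4)))"
```

```text
[-2.26931430e-01  3.43344621e-01 -3.02670012e-01  9.23499959e-01
 -1.36374893e-04  1.60512761e+00]
MOVE [-219.1  -24.3   20.5] [0.07 0.   2.43]
```

Emit:
jog_arm([
  [-37,-4,3,0,0,1],
  [-74,-8,6,0,0,2],
  [-111,-12,9,0,0,2.4],
  [-148,-16,12,0,0,2.4],
  [-180,-20,16,0,0,2.4],
])

```text
time: 5.33
tcp_pos: [0.4562, -0.2901, 0.2845]
tcp_rot: [0.001, 0.806, 0.592, 0.001]
ft_force: [1.1, -0.0, -0.8]
opening: 0.0356
```

```bash
python3 -c "
from h import *
print(ctrl.observe()['joints']);move([.442,-.326,.23],Rdown(np.radians(-17.4)))"
```

```text
[-5.66638195e-01  3.64540651e-01 -3.16168668e-01  8.88375235e-01
  6.59697344e-04  1.30762100e+00]
MOVE [-38.5  -2.9  54.5] [ 0.1  -0.01  0.01]
```

Emit:
jog_arm([
  [-25,-2,10,0,0,0],
  [-36,-3,25,0,0,0],
  [-38,-3,40,0,0,0],
  [-38,-3,54,0,0,0],
  [-38,-3,54,0,0,0],
])

```text
time: 5.75
tcp_pos: [0.4417, -0.323, 0.2278]
tcp_rot: [-0.002, 0.806, 0.592, -0.0]
ft_force: [-1.5, 0.5, -1.4]
opening: 0.0358
```

```bash
python3 -c "
from h import *
st=ctrl.observe();im=get_image('wrist')
cv2.imwrite('pics/w4.png',im);print(st['tcp_pos'],st['ft_force'],st['opening'])
c=cam('wrist',st)
r=spotter.mark_of('wrist','tray_in');print([(x['conf'],unp(c,x['xy'],.005)) for x in r[:2]])
move([.442,-.326,.182],Rdown(np.radians(-17.4)))"
```

```text
[ 0.44169854 -0.32302365  0.22778524] [-1.45123497  0.54427407 -1.36737591] 0.035832414816867796
[]
MOVE [-3.1 -0.3 48.3] [ 0.02 -0.09  0.07]
```

View pics/w4.png

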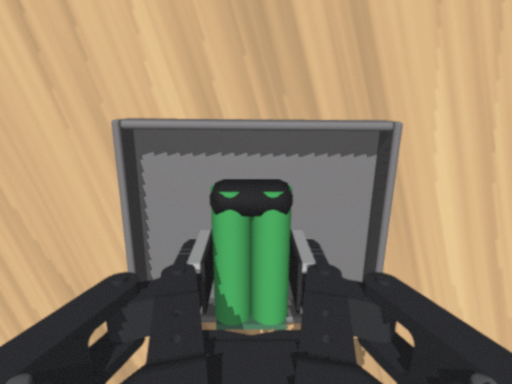

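The pack is held over the tray, centred left to right, with the tray walls at columns 115–400 and the far wall at row 125. I'll lower it now.

```bash
python3 -c "
from h import *
st=ctrl.observe();c=cam('wrist',st)
P=unp(c,[(118,121),(399,123)],.026);print((P-st['tcp_pos'])@q2R(st['tcp_rot']))"
```

```text
[[ 0.06140022 -0.07372986  0.20441076]
 [ 0.06022303  0.08198601  0.20445289]]
```

Emit:
jog_arm([
  [-2,0,20,0,0,0],
  [-2,0,35,0,0,0],
  [-2,0,42,0,0,0],
  [-2,0,45,0,0,0],
  [-2,0,47,0,0,0],
])

```text
time: 6.27
tcp_pos: [0.4441, -0.3253, 0.1846]
tcp_rot: [0.001, 0.805, 0.593, 0.001]
ft_force: [-0.8, -1.1, -0.5]
opening: 0.0356
```

Emit:
jog_arm([
  [0,0,0,0,0,0],
  [0,0,1.5,0,0,0],
  [0,0,3,0,0,0],
  [0,0,3,0,0,0],
])

```text
time: 6.6
tcp_pos: [0.4441, -0.3254, 0.1816]
tcp_rot: [0.002, 0.805, 0.593, 0.001]
ft_force: [0.2, 0.2, -1.1]
opening: 0.0356
```

Emit:
jog_arm([
  [0,0,1,0,0,0],
  [0,0,2,0,0,0],
  [0,0,2,0,0,0],
])

```text
time: 6.85
tcp_pos: [0.4439, -0.3253, 0.1792]
tcp_rot: [0.001, 0.805, 0.593, 0.001]
ft_force: [0.4, 0.1, -0.9]
opening: 0.0358
```

Emit:
jog_arm([
  [0,0,1,0,0,0],
  [0,0,1,0,0,0],
  [0,0,1,0,0,0],
])

```text
time: 7.1
tcp_pos: [0.4439, -0.3253, 0.1791]
tcp_rot: [0.001, 0.805, 0.593, 0.001]
ft_force: [-2.0, 1.4, 5.2]
opening: 0.0354
```

Emit:
jog_arm([
  [0,0,0,0,0,0],
  [0,0,0,0,0,0],
  [0,0,0,0,0,0],
  [0,0,0,0,0,0],
], gripper=0.7)

```text
time: 7.43
tcp_pos: [0.444, -0.3254, 0.1782]
tcp_rot: [0.001, 0.805, 0.593, 0.001]
ft_force: [0.9, -0.1, -0.3]
opening: 0.0599
```

Emit:
jog_arm([
  [0,0,-15,0,0,0],
  [0,0,-40,0,0,0],
  [0,0,-80,0,0,0],
  [0,0,-120,0,0,0],
  [0,0,-140,0,0,0],
])

```text
time: 7.85
tcp_pos: [0.4443, -0.326, 0.3227]
tcp_rot: [0.004, 0.805, 0.593, 0.002]
ft_force: [0.7, 0.0, 0.8]
opening: 0.0595
```

```bash
python3 -c "
from h import *
st=ctrl.observe();im=get_image('wrist')
cv2.imwrite('pics/w5.png',im);print(st['tcp_pos'],st['ft_force'],st['opening'],st['time'])
b=[.6082,.0450,-.0673]
from fit import Tc
t=Tc(b,[(-198,0,7)])[0];print(t)
move([t[0],t[1],.32],Rdown(np.pi/2-.0673))"
```

```text
[ 0.44432927 -0.32595109  0.32272141] [0.7186235  0.04545088 0.79237128] 0.05949483100214933 7.85
[0.4924626  0.05280091 0.059     ]
MOVE [376.3 -67.7   3.5] [   0.42    0.85 -103.43]
```

View pics/w5.png

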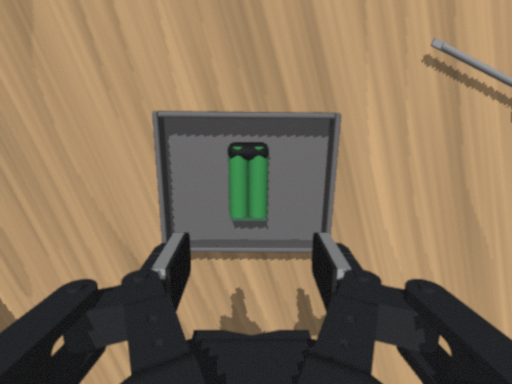

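Emit:
jog_arm([
  [376,-68,3,0,0,-103.4],
  [376,-68,3,0,0,-103.4],
  [376,-68,3,0,0,-103.4],
  [376,-68,3,0,0,-103.4],
  [376,-68,3,0,0,-103.4],
])

```text
time: 8.32
tcp_pos: [0.4687, -0.1169, 0.3163]
tcp_rot: [0.002, 0.582, 0.813, 0.001]
ft_force: [0.7, 0.0, -0.2]
opening: 0.0598
```

```bash
python3 -c "
from h import *
print(ctrl.observe()['joints']);move([.4925,.0528,.32],Rdown(np.pi/2-.0673))"
```

```text
[-2.44520167e-01  2.45193143e-01 -4.01663760e-01  9.20512033e-01
  5.03813780e-04  9.97756997e-01]
MOVE [152.9  77.3  -3.6] [  0.11   0.18 -67.32]
```

Emit:
jog_arm([
  [153,77,-4,0,0,-67.3],
  [153,77,-4,0,0,-67.3],
  [153,77,-4,0,0,-67.3],
  [153,77,-4,0,0,-67.3],
  [153,77,-4,0,0,-67.3],
])

```text
time: 8.73
tcp_pos: [0.4942, 0.0565, 0.3207]
tcp_rot: [0.002, 0.3, 0.954, 0.002]
ft_force: [0.5, -0.2, 0.1]
opening: 0.0598
```

```bash
python3 -c "
from h import *
print(ctrl.observe()['joints']);move([.4925,.0528,.30],Rdown(np.pi/2-.0673))"
```

```text
[ 0.11319804  0.26376334 -0.36298798  0.9386001   0.00240552  0.72250644]
MOVE [-0.7 -4.1 20.6] [  0.26   0.22 -31.05]
```

Emit:
jog_arm([
  [-1,-4,20,0,0,-31],
  [-1,-4,20,0,0,-31],
  [-1,-4,20,0,0,-31],
  [-1,-4,20,0,0,-31],
  [-1,-4,20,0,0,-31],
])

```text
time: 9.15
tcp_pos: [0.4917, 0.0473, 0.3]
tcp_rot: [0.001, 0.038, 0.999, -0.0]
ft_force: [-0.8, -0.0, -0.1]
opening: 0.0598
```

```bash
python3 -c "
from h import *
st=ctrl.observe();im=get_image('wrist')
cv2.imwrite('pics/w6.png',im);print(st['joints'])
c=cam('wrist',st)
for r in spotter.mark_of('wrist','tab')[:3]: print(r,unp(c,r['xy'],.059))
move([.4925,.0528,.25],Rdown(np.pi/2-.0673))"
```

```text
[ 9.61055520e-02  2.77469610e-01 -4.03329962e-01  8.87533455e-01
 -7.74719645e-04  1.72466163e-01]
MOVE [-0.1  5.7 50.2] [-0.02  0.16 -0.83]
```

View pics/w6.png

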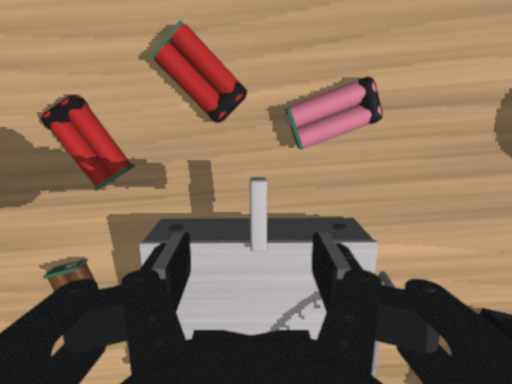

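```bash
python3 -c "
from h import *
st=ctrl.observe();c=cam('wrist',st)
P=unp(c,[(258.5,182),(259,242)],.066);print(P);print(unp(c,[(142,243),(375,241)],.058))
from fit import Tc
b=[.6082,.0450,-.0673]
print(Tc(b,[(-216,0,14),(-166,0,14),(-166,90,6),(-166,-90,6)]))"
```

```text
[[0.4754358  0.0552445  0.066     ]
 [0.52029785 0.05222233 0.066     ]]
[[ 0.51747491 -0.03580143  0.058     ]
 [ 0.53030327  0.13919872  0.058     ]]
[[ 0.47450335  0.05401139  0.066     ]
 [ 0.52439016  0.05064893  0.066     ]
 [ 0.53044259  0.14044519  0.058     ]
 [ 0.51833773 -0.03914733  0.058     ]]
```

Emit:
jog_arm([
  [0,6,15,0,0,-0.8],
  [0,6,45,0,0,-0.8],
  [0,6,70,0,0,-0.8],
  [0,6,84,0,0,-0.8],
  [0,6,86,0,0,-0.8],
])

```text
time: 9.67
tcp_pos: [0.4909, 0.0529, 0.2117]
tcp_rot: [-0.001, 0.034, 0.999, -0.001]
ft_force: [-0.0, 0.3, 0.8]
opening: 0.0597
```

Emit:
jog_arm([
  [0,0,0,0,0,0],
  [0,0,0,0,0,0],
  [0,0,0,0,0,0],
  [0,0,0,0,0,0],
  [0,0,0,0,0,0],
], gripper=0, newtons=40)

```text
time: 10.08
tcp_pos: [0.4934, 0.0526, 0.216]
tcp_rot: [0.003, 0.034, 0.999, -0.001]
ft_force: [-0.4, -3.1, 4.7]
opening: 0.0112
```

```bash
python3 -c "
from h import *
st=ctrl.observe();im=get_image('wrist')
cv2.imwrite('pics/w7.png',im);print(st['ft_force'],st['opening'],st['time'])
move([.4925,.0533,.214],Rdown(np.pi/2-.0673))"
```

```text
[-0.43933211 -3.06491154  4.66538646] 0.01122518486122984 10.0833
MOVE [1.  0.6 2. ] [-0.11  0.37 -0.06]
```

View pics/w7.png

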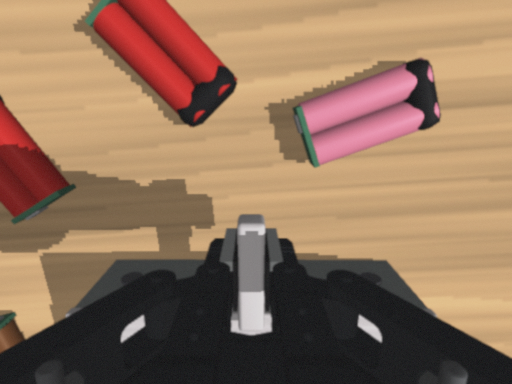

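```bash
python3 -c "
import numpy as np
f=lambda a:np.array([198-(198*np.cos(a)-7*np.sin(a)), 198*np.sin(a)+7*(np.cos(a)-1)])
for A in ([0,.04,.1,.17,.24,.3],[.3,.37,.45,.52,.6,.65],[.65,.71,.77,.82,.87,.9]):
    print(A,[[*np.round(-(f(a)-f(A[0])),1)] for a in A[1:]])"
```

```text
[0, 0.04, 0.1, 0.17, 0.24, 0.3] [[np.float64(-0.4), np.float64(-7.9)], [np.float64(-1.7), np.float64(-19.7)], [np.float64(-4.0), np.float64(-33.4)], [np.float64(-7.3), np.float64(-46.9)], [np.float64(-10.9), np.float64(-58.2)]]
[0.3, 0.37, 0.45, 0.52, 0.6, 0.65] [[np.float64(-5.0), np.float64(-12.9)], [np.float64(-11.8), np.float64(-27.2)], [np.float64(-18.7), np.float64(-39.3)], [np.float64(-27.6), np.float64(-52.4)], [np.float64(-33.7), np.float64(-60.2)]]
[0.65, 0.71, 0.77, 0.82, 0.87, 0.9] [[np.float64(-7.8), np.float64(-9.0)], [np.float64(-16.1), np.float64(-17.5)], [np.float64(-23.4), np.float64(-24.1)], [np.float64(-31.1), np.float64(-30.5)], [np.float64(-35.8), np.float64(-34.1)]]
```

Emit:
jog_arm([
  [0,0,-8,0,0,0],
  [-2,0,-20,0,0,0],
  [-4,0,-33,0,0,0],
  [-7,0,-47,0,0,0],
  [-11,0,-58,0,0,0],
])

```text
time: 10.55
tcp_pos: [0.5042, 0.0518, 0.2736]
tcp_rot: [0.003, 0.034, 0.999, -0.001]
ft_force: [3.6, -4.7, -4.8]
opening: 0.0115
```

Emit:
jog_arm([
  [-5,0,-13,0,0,0],
  [-12,0,-27,0,0,0],
  [-19,0,-39,0,0,0],
  [-28,0,-52,0,0,0],
  [-34,0,-60,0,0,0],
])

```text
time: 10.97
tcp_pos: [0.5378, 0.0495, 0.3333]
tcp_rot: [0.002, 0.034, 0.999, -0.001]
ft_force: [4.2, -3.5, -8.1]
opening: 0.0112
```

```bash
python3 -c "
from h import *
st=ctrl.observe();print(st['ft_force'],st['torque'],st['tcp_pos'],st['opening'],st['time'])
for n in ('wrist','top','scene'): cv2.imwrite('pics/%s8.png'%n,get_image(n))
im=cv2.imread('pics/scene8.png');cv2.imwrite('pics/scene8z.png',cv2.resize(im[110:255,230:390],None,fx=4,fy=4,interpolation=cv2.INTER_CUBIC))
"
```

```text
[ 4.22253013 -3.51059291 -8.10771893] [-0.67928816 -0.2936848   0.03387657] [0.53777648 0.04950433 0.33333915] 0.011181063431798342 10.9667
```

View pics/scene8z.png

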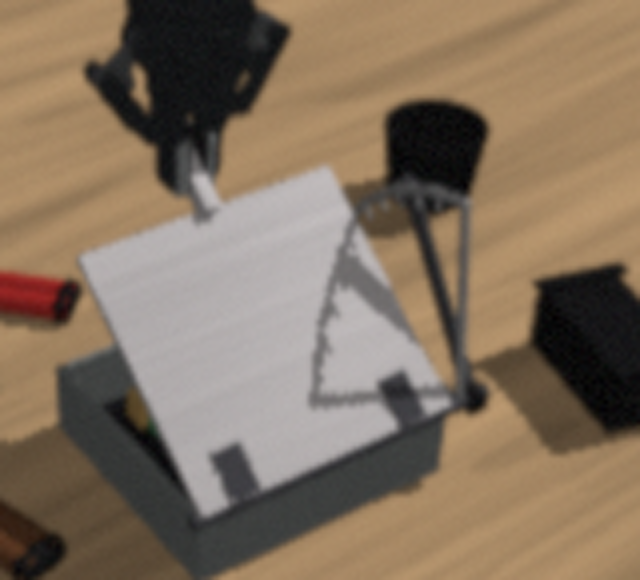

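View pics/wrist8.png

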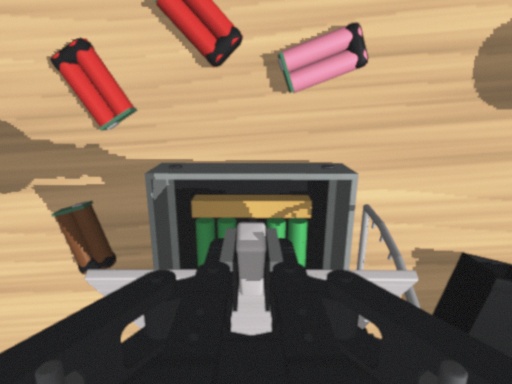

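View pics/top8.png

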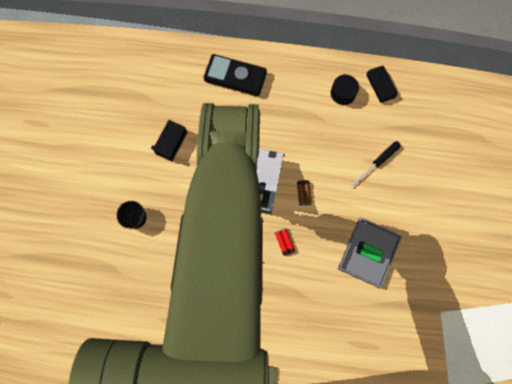

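```bash
python3 -c "
import cv2
im=cv2.imread('pics/scene8.png');cv2.imwrite('pics/idx8.png',cv2.resize(im[145:220,300:365],None,fx=8,fy=8,interpolation=cv2.INTER_CUBIC))"
```

```text
(no output)
```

View pics/idx8.png

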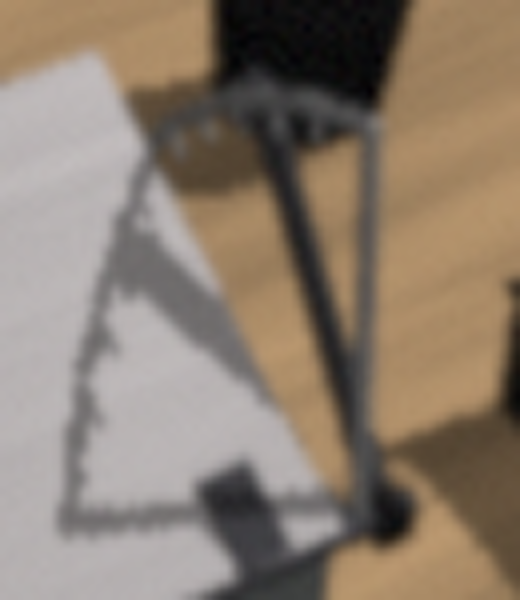

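```bash
cat > ang.py <<'E'
from fit import *
b=np.array([.6082,.0450,-.0673])
z8=lambda p:(np.array(p,float)+.5)/8-.5+[300,145]
z4=lambda p:(np.array(p,float)+.5)/4-.5+[230,110]
arm=z8([(284,160),(318,275),(348,380)]); disc=z8([(392,513)])
cov={(-166,90,6):(332,166),(-166,-90,6):(79,259),(0,-90,6):(200,520)}
def res(p,full=False):
    a,g,bx,by,yaw,du,dv=p; B=[bx,by,yaw]; s=np.array([du,dv])
    L=proj(cs,Tc(B,[(-20,108,0),(-60,108,0),(-142,108,0)],a))+s
    d=L[2]-L[0]; n=np.array([-d[1],d[0]])/np.hypot(*d)
    r1=(arm-L[0])@n
    r2=(proj(cs,Tc(B,list(cov),g))+s-z4(list(cov.values()))).ravel()
    r3=(proj(cs,Tc(B,[(0,112,0)]))+s-disc).ravel()*.5
    pr=(np.array([bx,by,yaw])-b)/[.002,.002,.01]; 
    return np.r_[r1*2,r2,r3,pr,np.array([du,dv])/1.5]
s=least_squares(res,[.97,.65,*b,0,0]); print(np.round(s.x,4)); print(np.round(s.fun,2))
J=s.jac; print("sd",np.sqrt(np.diag(np.linalg.inv(J.T@J)))[:2])
P=Tc(s.x[2:5],[(-142,108,0)],s.x[0]); print("tip8",((proj(cs,P)+s.x[5:])-[300,145]+.5)*8)
# from tcp
st=ctrl.observe(); g=st['tcp_pos']+q2R(st['tcp_rot'])[:,2]*.1547
B=s.x[2:5]
for Bb in (b,B):
    H=Tc(Bb,[(0,0,0)])[0]; e=np.array([np.cos(Bb[2]),np.sin(Bb[2])]); x=-(g[:2]-H[:2])@e; zz=g[2]-H[2]
    print("grip ang",np.arctan2(zz,x)-np.arctan2(7,198),np.hypot(x,zz))
E
python3 ang.py
```

```text
[ 1.0057  0.6485  0.6086  0.045  -0.0714  0.4748  0.3043]
[-0.35  0.23  0.51 -0.36  0.05 -0.09 -0.54  0.91  0.07  0.16  0.16  0.18
  0.   -0.41  0.32  0.2 ]
sd [0.0302051  0.02719999]
tip8 [[261.82951447  72.64128663]]
grip ang 0.6557835612746129 0.19769803488370463
grip ang 0.6546489032515942 0.19796970625253904
```

```bash
python3 -c "
import cv2
im=cv2.imread('pics/top0.png');cv2.imwrite('pics/idxt.png',cv2.resize(im[128:192,196:236],None,fx=10,fy=10,interpolation=cv2.INTER_NEAREST)[:600])
im=cv2.imread('pics/scene0.png');cv2.imwrite('pics/idxs.png',cv2.resize(im[145:220,300:365],None,fx=8,fy=8,interpolation=cv2.INTER_NEAREST))"
```

```text
(no output)
```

View pics/idxt.png

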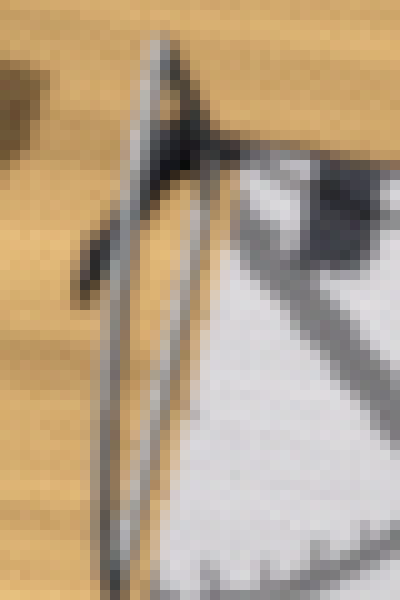

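View pics/idxs.png

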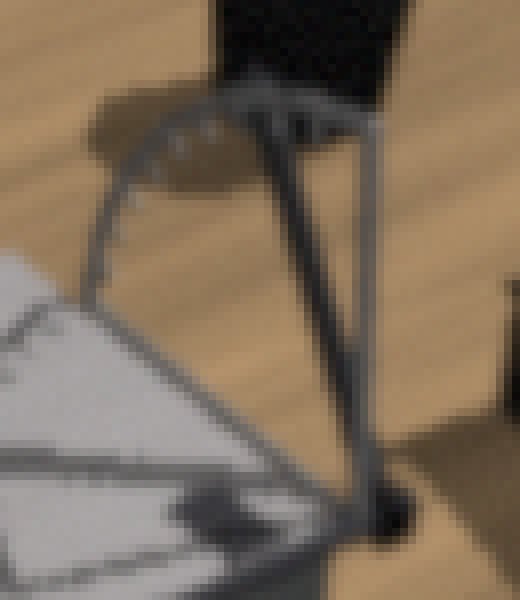

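```bash
cat > ang2.py <<'E'
from fit import *
b=np.array([.6082,.0450,-.0673])
z8=lambda p:(np.array(p,float)+.5)/8-.5+[300,145]
z10=lambda p:(np.array(p,float))/10-.5+[196,128]
arm=z8([(284,160),(318,275),(348,380)])
refT={(-135,99,0):(116,590),(0,99,135):(160,42)}
refS={(-135,99,0):(88,298),(0,99,135):(370,120)}
tipT=z10([(80,303)])
def res(p):
    a,bx,by,yaw,du,dv,eu,ev=p; B=[bx,by,yaw]; s=np.array([du,dv]); e=np.array([eu,ev])
    L=proj(cs,Tc(B,[(-20,108,0),(-142,108,0)],a))+s
    d=L[1]-L[0]; n=np.array([-d[1],d[0]])/np.hypot(*d)
    r=[2*((arm-L[0])@n),
     (proj(cs,Tc(B,list(refS)))+s-z8(list(refS.values()))).ravel(),
     (proj(ct,Tc(B,list(refT)))+e-z10(list(refT.values()))).ravel(),
     (proj(ct,Tc(B,[(-142,108,0)],a))+e-tipT).ravel(),
     (np.array(B)-b)/[.002,.002,.01], np.array([du,dv,eu,ev])/1.5]
    return np.concatenate(r)
s=least_squares(res,[.97,*b,0,0,0,0]); print(np.round(s.x,4)); print(np.round(s.fun,2))
print("sd",np.sqrt(np.diag(np.linalg.inv(s.jac.T@s.jac)))[:1])
P=Tc(s.x[1:4],[(-142,108,0)],s.x[0]); print("tip8",((proj(cs,P)+s.x[4:6])-[300,145]+.5)*8)
E
python3 ang2.py
```

```text
[ 1.0149  0.6054  0.0452 -0.0649  0.1355 -2.0014  0.0427  1.3298]
[ 0.1   0.76  1.1  -0.92 -1.93  4.64  1.79 -0.52  3.9   0.79 -3.48 -0.29
 -1.01 -1.38  0.09  0.24  0.09 -1.33  0.03  0.89]
sd [0.01774227]
tip8 [[253.50118369  48.07181126]]
```

```bash
cat > ang3.py <<'E'
from ang2 import *
def res2(p):
    a,bx,by,yaw,du,dv,eu,ev,t0,t1=p; B=[bx,by,yaw]; s=np.array([du,dv]); e=np.array([eu,ev])
    L=proj(cs,Tc(B,[(-20,108,0),(-142,108,0)],a))+s
    d=L[1]-L[0]; n=np.array([-d[1],d[0]])/np.hypot(*d)
    E=np.r_[Tc(B,[(-135,99,0)],t0),Tc(B,[(-135,99,0)],t1)]
    r=[2*((arm-L[0])@n),
     (proj(cs,E)+s-z8(list(refS.values()))).ravel(),
     (proj(ct,E)+e-z10(list(refT.values()))).ravel(),
     (proj(ct,Tc(B,[(-142,108,0)],a))+e-tipT).ravel(),
     (np.array(B)-b)/[.002,.002,.01], np.array([du,dv,eu,ev])/1.0]
    return np.concatenate(r)
s=least_squares(res2,[.97,*b,0,0,0,0,0,1.57]); print(np.round(s.x,4)); print(np.round(s.fun,2))
print("sd",np.sqrt(np.diag(np.linalg.inv(s.jac.T@s.jac)))[[0,8,9]])
E
python3 ang3.py | tail -4
```

```text
1.4283]
[ 0.78  0.44 -0.11  0.77 -0.15  0.66  0.26 -0.11  0.86 -0.19  0.59 -0.17
 -1.12  0.4   0.32 -0.03  0.7  -0.77  0.47 -0.33]
sd [0.0194236  0.02873393 0.0185488 ]
```

```bash
python3 ang3.py | tail -5|head -2; python3 - <<'E'
from ang3 import *
# sensitivity: index angle with top tip only vs scene only
import ang3
E
```

```text
[ 0.9578  0.609   0.0456 -0.0676  0.7003 -0.7651  0.474  -0.3306  0.0018
  1.4283]
[ 1.0149  0.6054  0.0452 -0.0649  0.1355 -2.0014  0.0427  1.3298]
[ 0.1   0.76  1.1  -0.92 -1.93  4.64  1.79 -0.52  3.9   0.79 -3.48 -0.29
 -1.01 -1.38  0.09  0.24  0.09 -1.33  0.03  0.89]
sd [0.01774227]
tip8 [[253.50118369  48.07181126]]
[ 0.9578  0.609   0.0456 -0.0676  0.7003 -0.7651  0.474  -0.3306  0.0018
  1.4283]
[ 0.78  0.44 -0.11  0.77 -0.15  0.66  0.26 -0.11  0.86 -0.19  0.59 -0.17
 -1.12  0.4   0.32 -0.03  0.7  -0.77  0.47 -0.33]
sd [0.0194236  0.02873393 0.0185488 ]
```

```bash
python3 -c "
import numpy as np
f=lambda a:np.array([198-(198*np.cos(a)-7*np.sin(a)), 198*np.sin(a)+7*(np.cos(a)-1)])
for A in ([.65,.71,.78,.85,.91,.95],):
    print(A,[[*np.round(-(f(a)-f(A[0])),1)] for a in A[1:]])"
```

```text
[0.65, 0.71, 0.78, 0.85, 0.91, 0.95] [[np.float64(-7.8), np.float64(-9.0)], [np.float64(-17.6), np.float64(-18.8)], [np.float64(-28.0), np.float64(-28.0)], [np.float64(-37.4), np.float64(-35.2)], [np.float64(-43.9), np.float64(-39.7)]]
```

Emit:
jog_arm([
  [-8,0,-9,0,0,0],
  [-18,0,-19,0,0,0],
  [-28,0,-28,0,0,0],
  [-37,0,-35,0,0,0],
  [-44,0,-40,0,0,0],
])

```text
time: 11.53
tcp_pos: [0.5802, 0.0466, 0.3715]
tcp_rot: [-0.0, 0.034, 0.999, -0.001]
ft_force: [0.4, -5.4, -7.7]
opening: 0.0108
```

Emit:
jog_arm([
  [0,0,0,0,0,0],
  [0,0,0,0,0,0],
  [0,0,0,0,0,0],
])

```text
time: 11.78
tcp_pos: [0.5803, 0.0466, 0.3716]
tcp_rot: [0.001, 0.034, 0.999, -0.001]
ft_force: [2.2, -5.0, -4.5]
opening: 0.0112
```

```bash
python3 -c "
from h import *
st=ctrl.observe();print(st['ft_force'],st['torque'],st['tcp_pos'],st['opening'],st['time'])
im=get_image('scene');cv2.imwrite('pics/scene9.png',im);cv2.imwrite('pics/wrist9.png',get_image('wrist'))
cv2.imwrite('pics/scene9z.png',cv2.resize(im[130:225,265:365],None,fx=6,fy=6,interpolation=cv2.INTER_CUBIC))
"; python3 ang.py|tail -2
```

```text
[ 2.19549269 -4.9699714  -4.46430303] [-0.8912152  -0.11222722  0.03734994] [0.58027689 0.04656648 0.37158875] 0.011194504050142315 11.7833
grip ang 0.9480370654838354 0.1980999707693781
grip ang 0.946558008345969 0.19829546794824982
```

View pics/scene9z.png

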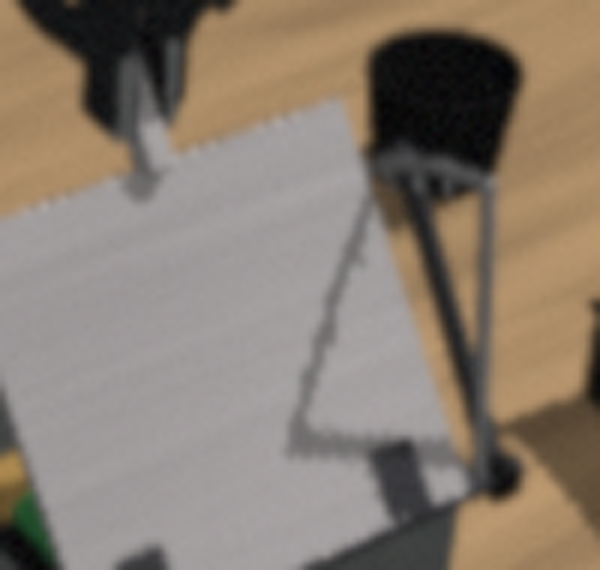

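View pics/wrist9.png

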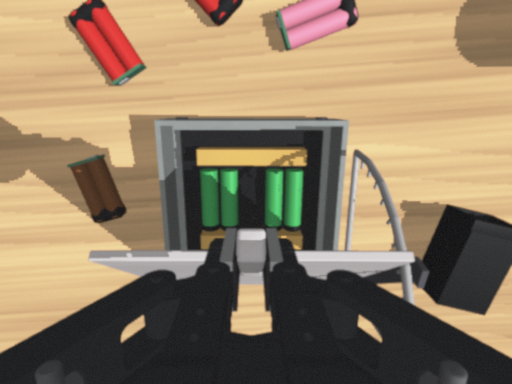

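```bash
cat > ang4.py <<'E'
from fit import *
b=np.array([.609,.0453,-.0676])
ims=[cv2.cvtColor(cv2.imread(f"pics/scene{i}.png"),cv2.COLOR_BGR2GRAY).astype(float) for i in "089"]
I=ims[2]
arm=[];edge=[]
for v in range(167,193):
    # arm: near guess line (zoom6 coordinates -> px)
    u0=265+(424+(v-130-195/6)*6*51/205)/6
    us=np.arange(int(u0)-4,int(u0)+5)
    for J in ims:
        w=np.clip(90-J[v,us],0,None); 
        arm.append((( w*us).sum()/w.sum(),v))
for v in range(152,198):
    u0=265+(340+(v-130-100/6)*6*120/360)/6
    us=np.arange(int(round(u0))-4,int(round(u0))+5); g=np.clip(-np.diff(I[v,us]),0,None)
    edge.append(((g*(us[:-1]+.5)).sum()/g.sum(),v))
def line(p):
    p=np.array(p); k,c=np.polyfit(p[:,1],p[:,0],1); 
    for _ in range(3):
        r=p[:,0]-k*p[:,1]-c; q=p[np.abs(r)<2*r.std()+.05]; k,c=np.polyfit(q[:,1],q[:,0],1)
    return k,c,r.std()
ka,kb=line(arm),line(edge); print("arm",ka,"edge",kb)
def pk(P): p=proj(cs,P); d=p[1]-p[0]; return d[0]/d[1], p
for a in np.arange(.88,1.08,.02):
    k,p=pk(Tc(b,[(-30,108,0),(-120,108,0)],a)); ke,pe=pk(Tc(b,[(-15,90,6),(-160,90,6)],a))
    off=np.mean(p[:,0]-ka[0]*p[:,1]-ka[2-1]); offe=np.mean(pe[:,0]-kb[0]*pe[:,1]-kb[1])
    print(round(a,2),"arm k",round(k,4),"off",round(off,2),"| edge k",round(ke,4),"off",round(offe,2))
E
python3 ang4.py
```

```text
arm (np.float64(0.3081897797841653), np.float64(283.33597635649915), np.float64(0.13012518505597712)) edge (np.float64(0.40030224953626525), np.float64(262.40783338219734), np.float64(0.7729814534436568))
0.88 arm k 0.3592 off -1.95 | edge k 0.3596 off -2.65
0.9 arm k 0.3461 off -1.57 | edge k 0.3467 off -2.2
0.92 arm k 0.3329 off -1.19 | edge k 0.3338 off -1.75
0.94 arm k 0.3197 off -0.8 | edge k 0.3209 off -1.3
0.96 arm k 0.3066 off -0.42 | edge k 0.308 off -0.85
0.98 arm k 0.2935 off -0.03 | edge k 0.295 off -0.39
1.0 arm k 0.2803 off 0.35 | edge k 0.2821 off 0.06
1.02 arm k 0.2671 off 0.74 | edge k 0.2692 off 0.51
1.04 arm k 0.2539 off 1.13 | edge k 0.2562 off 0.97
1.06 arm k 0.2406 off 1.52 | edge k 0.2431 off 1.42
1.08 arm k 0.2273 off 1.91 | edge k 0.23 off 1.87
```

```bash
python3 - <<'E'
import cv2,numpy as np
for i in "089":
    I=cv2.cvtColor(cv2.imread(f"pics/scene{i}.png"),cv2.COLOR_BGR2GRAY)
    print(i)
    for v in (168,174,180,186,192,196): print(v,I[v,326:352])
I=cv2.cvtColor(cv2.imread("pics/scene9.png"),cv2.COLOR_BGR2GRAY)
for v in range(148,208,5): 
    u=int(round(265+(340+(v-146.7)*2)/6)); print(v,u-6,I[v,u-6:u+7])
E
```

```text
0
168 [ 74  72  80  90  95  99 105  85  52  34  43  75 115 134 137 138 136 134
 113  88  89 110 126 130 131 129]
174 [136 136 135 135 133 133 132 130 119  84  44  35  49  82 109 122 123 118
  98  83  90 117 132 138 140 142]
180 [124 123 122 124 123 123 125 128 131 132 119  80  44  37  60 100 129 131
 102  85  97 127 141 142 140 140]
186 [136 138 138 139 141 140 142 141 143 143 143 138 114  72  39  42  71 102
  94  87 103 130 138 139 138 139]
192 [149 147 147 145 144 141 140 139 142 141 140 140 137 128  98  57  34  46
  63  83 109 129 136 139 137 139]
196 [109 102 114 128 135 134 133 134 133 133 135 137 138 139 135 112  69  49
  64  86 114 136 140 142 142 143]
8
168 [ 77  78  84  97 100 106 112  91  57  38  48  80 120 140 144 143 143 141
 120  94  93 116 132 138 137 137]
174 [141 144 144 143 141 141 138 137 125  87  49  36  54  87 117 126 129 123
 104  86  94 123 140 143 146 148]
180 [162 147 133 129 129 130 131 136 137 139 126  85  46  38  66 105 134 138
 109  87 101 134 148 149 150 147]
186 [110 109 114 124 137 145 147 148 150 150 151 146 121  75  41  42  75 108
 101  92 111 137 146
[... 947 characters left out ...]
8 137  89  39  11]
153 318 [160 157 159 157 158 157 149 129  89  46  19  16  20]
158 319 [158 160 160 161 162 158 136  95  66  63  69  63  57]
163 321 [156 157 156 151 130 112  99  82  76  70  65  45  34]
168 323 [141 119 121 147 154 147 122 105 106 111  91  55  36]
173 324 [127 135 153 160 162 158 154 147 143 141 126  82  43]
178 326 [161 161 161 160 160 156 143 134 130 124  95  57  38]
183 328 [163 163 164 161 162 158 151 148 144 124  79  44  40]
188 329 [165 163 164 162 162 160 159 158 154 141 100  56  39]
193 331 [159 161 162 163 161 162 153 144 136 113  72  41  46]
198 333 [163 163 160 160 161 157 152 148 137  96  61  69  88]
203 334 [127 127 125 133 127 127 141 145 138 111  90  80  68]
```

```bash
python3 - <<'E'
from h import *
from fit import Tc
im=cv2.imread('pics/wrist9.png')
st=ctrl.observe();c=cam('wrist',st);b=[.609,.0453,-.0676]
z=cv2.resize(im[230:320,340:440],None,fx=7,fy=7,interpolation=cv2.INTER_CUBIC)
cv2.imwrite('pics/wrist9z.png',z)
for a in (.92,.96,1.0): print(a,proj(c,Tc(b,[(-142,108,0),(-70,108,0),(0,108,0)],a)).round(1).tolist())
print(proj(c,Tc(b,[(-166,90,6),(-166,-90,6),(-166,90,0)],.947)).round(1).tolist())
im=cv2.imread('pics/wrist8.png');cv2.imwrite('pics/wrist8z.png',cv2.resize(im[200:320,340:440],None,fx=6,fy=6,interpolation=cv2.INTER_CUBIC)[:600])
E
```

```text
0.92 [[421.0, 256.8], [377.3, 271.0], [352.1, 279.3]]
0.96 [[422.8, 266.0], [377.8, 274.4], [352.1, 279.3]]
1.0 [[424.5, 275.4], [378.2, 277.9], [352.1, 279.3]]
[[414.2, 268.6], [86.3, 268.8], [412.2, 257.5]]
```

View pics/wrist9z.png

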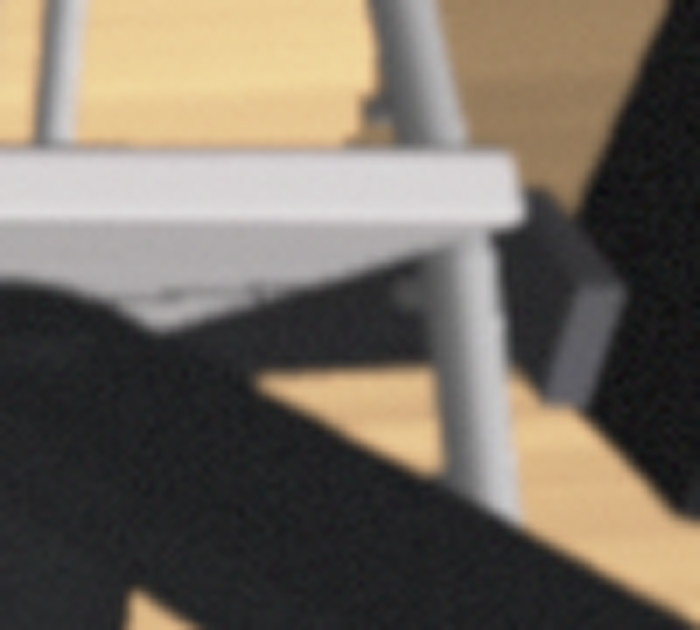

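```bash
python3 -c "
import numpy as np
f=lambda a:np.array([198-(198*np.cos(a)-7*np.sin(a)), 198*np.sin(a)+7*(np.cos(a)-1)])
for a in (.965,.985,1.0): print(-(f(a)-f(.947)))"
```

```text
[-2.98403484 -1.95273262]
[-6.34024191 -4.05904474]
[-8.88467427 -5.59450017]
```

Emit:
jog_arm([
  [-3,0,-2,0,0,0],
  [-6.3,0,-4,0,0,0],
  [-8.9,0,-5.6,0,0,0],
  [-8.9,0,-5.6,0,0,0],
  [-8.9,0,-5.6,0,0,0],
])

```text
time: 12.3
tcp_pos: [0.5887, 0.046, 0.3768]
tcp_rot: [-0.0, 0.034, 0.999, -0.001]
ft_force: [0.3, -5.5, -5.4]
opening: 0.0107
```

```bash
python3 -c "
from h import *
st=ctrl.observe();print(st['ft_force'],st['tcp_pos'],st['time'])
im=get_image('wrist');cv2.imwrite('pics/wrist10.png',im);cv2.imwrite('pics/scene10.png',get_image('scene'))
cv2.imwrite('pics/wrist10z.png',cv2.resize(im[220:305,340:440],None,fx=7,fy=7,interpolation=cv2.INTER_CUBIC))
from fit import Tc
c=cam('wrist',st);b=[.609,.0453,-.0676]
for a in (.92,.96,1.0,1.04): print(a,proj(c,Tc(b,[(-142,108,0),(-135,106,6),(-166,90,6),(-166,-90,6),(-166,90,0)],a)).round(1).tolist())
"; python3 ang.py|tail -2;
```

```text
[ 0.32469061 -5.49678415 -5.4089742 ] [0.58872062 0.04600474 0.37675402] 12.3
0.92 [[418.6, 241.7], [411.9, 253.0], [410.1, 242.9], [90.5, 243.0], [408.0, 232.4]]
0.96 [[420.3, 250.6], [413.3, 261.5], [412.2, 254.9], [88.5, 255.0], [410.2, 244.1]]
1.0 [[422.0, 259.7], [414.6, 270.1], [414.0, 267.2], [86.6, 267.4], [412.2, 256.1]]
1.04 [[423.4, 269.0], [415.7, 278.8], [415.7, 279.8], [84.9, 280.0], [414.1, 268.4]]
grip ang 0.9968838014102701 0.19813125869640932
grip ang 0.99535865119758 0.19831220440295372
```

View pics/wrist10z.png

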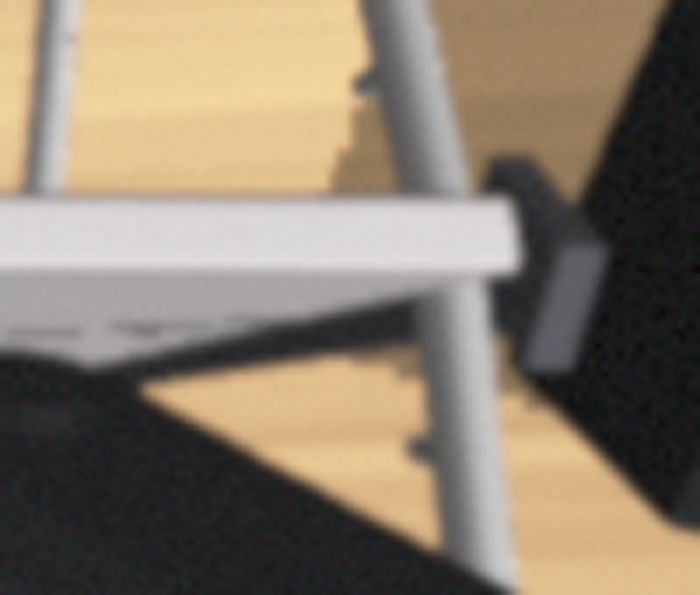

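```bash
python3 - <<'E'
from h import *
from fit import Tc
st=ctrl.observe();c=cam('wrist',st);b=np.array([.609,.0453,-.0676])
d=lambda x,y:(x/7+340-.43,y/7+220-.43)
I={(-142,106,0):d(562,246),(-142,110,0):d(607,246),(-133.5,106,8.5):d(528,372),(-133.5,110,8.5):d(572,372),(-133.5,106,-8.5):d(488,160)}
C={(-166,90,6):d(522,272),(-166,90,0):d(518,197)}
for a in (.96,.98,1.0): print(a,(proj(c,Tc(b,list(I),a))-list(I.values())).round(1).tolist())
def res(p):
    a,g=p[:2];B=p[2:5];s=p[5:7];dz=p[7]
    return np.r_[(proj(c,Tc(B,list(I),a)+[0,0,dz])+s-list(I.values())).ravel(),(proj(c,Tc(B,list(C),g)+[0,0,dz])+s-list(C.values())).ravel(),(B-b)/[.002,.002,.01],s/4,dz/.002]
s=least_squares(res,[.97,.97,*b,0,0,0]);print(s.x.round(4),s.fun.round(2))
print(np.sqrt(np.diag(np.linalg.inv(s.jac.T@s.jac)))[:2], "diff sd",np.sqrt((lambda v:v@np.linalg.inv(s.jac.T@s.jac)@v)(np.array([1,-1,0,0,0,0,0,0]))))
E
```

```text
0.96 [[-2.7, -4.2], [-2.8, -4.2], [-2.1, -7.1], [-2.2, -7.1], [-1.0, -2.8]]
0.98 [[-1.9, 0.3], [-1.9, 0.3], [-1.5, -2.9], [-1.6, -2.8], [-0.2, 1.1]]
1.0 [[-1.1, 4.9], [-1.1, 4.9], [-1.0, 1.4], [-1.0, 1.4], [0.6, 5.1]]
[ 0.976   0.9667  0.6086  0.0459 -0.0686 -0.8192  0.604   0.002 ] [-0.31  1.01 -0.26  1.05 -0.01 -2.   -0.   -1.96  1.17  1.77  0.43  0.2
 -0.95 -0.1  -0.2   0.28 -0.1  -0.2   0.15  0.98]
[0.02117798 0.01625592] diff sd 0.0060239041657698745
```

Emit:
jog_arm([
  [-1.4,0,-0.9,0,0,0],
  [-1.4,0,-0.9,0,0,0],
  [-1.4,0,-0.9,0,0,0],
  [-1.4,0,-0.9,0,0,0],
  [-1.4,0,-0.9,0,0,0],
])

```text
time: 12.82
tcp_pos: [0.5899, 0.0459, 0.3774]
tcp_rot: [-0.001, 0.034, 0.999, -0.001]
ft_force: [-0.1, -5.2, -6.1]
opening: 0.011
```

```bash
python3 -c "
from h import *
st=ctrl.observe();print(st['ft_force'],st['dq'].round(3),st['opening'],st['time'])
im=get_image('scene');cv2.imwrite('pics/scene11.png',im);cv2.imwrite('pics/scene11z.png',cv2.resize(im[110:240,220:370],None,fx=4.6,fy=4.6,interpolation=cv2.INTER_CUBIC))
cv2.imwrite('pics/top11.png',get_image('top'))
"; python3 ang.py|tail -2
```

```text
[-0.07876686 -5.23852047 -6.0756014 ] [ 0.002  0.    -0.003 -0.     0.     0.001] 0.011048768766917997 12.8167
grip ang 1.0033276331310936 0.19814993368336925
grip ang 1.0017966191410264 0.1983289463018232
```

View pics/scene11z.png

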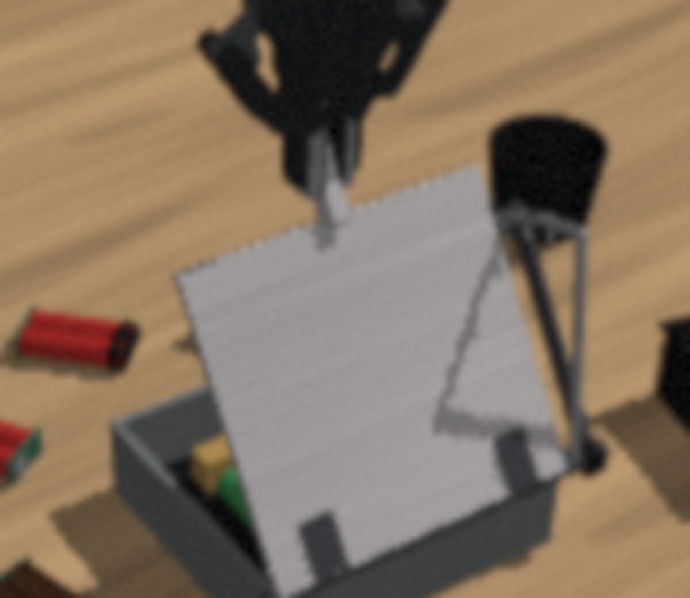

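View pics/top11.png

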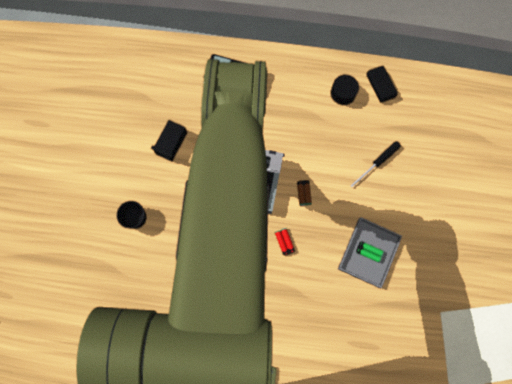

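The cover edge and the index arm now run parallel in the scene view, with slopes of about 0.29 each. The pack is flat in the tray, the bystanders haven't moved, and the arm is still, so I'm handing in.

```bash
python3 -c "
from cell import workorder
print(workorder.close_job())"
```

```text
the job is handed in; nothing more can be done
None
```

I lifted the green pack off the shut cover and laid it flat in the tray. I then raised the cover by its tab until it matched the index arm, and handed the job in at about 13 s while still holding it.

**Last checks:**
- **Pack:** it lies flat near the middle of the tray in the wrist and top views.
- **Grip and arm:** the fingers are still closed on the tab at 11 mm, joint speeds are about zero, and the wrist force is about 8 N.
- **Bystanders:** the end cap, shell and screwdriver look unmoved in the top view. The index arm looks unmoved in the scene view.
- **Angle match:** the wrist view put the cover about 0.01 rad below the index arm, so I raised it by that amount. In the final scene view the two look parallel; I didn't repeat the wrist measurement.

**What disagreed:** estimates of the index arm's own angle ranged from 0.96 to 1.01 rad, depending on camera and fit. The cover angle worked out from the gripper position is 1.00 rad, about 0.03 above the camera reading. I therefore went by comparing the cover and index arm in the same picture. I would put the remaining error at about 0.01 to 0.02 rad.

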